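# Clip down the control box lid corner to opposite corner

## Task

Close up the control box on the bench: fold each of its four lid clips over the lid's rim and press it down until it snaps home, working in opposite-corner order (any clip first, then the one diagonally across, then the remaining two). Press gently, feeling for each snap - the plastic cracks at more than about 30 N - and leave the flask, bottle and screwdriver where they are.

Things in the scene. Friction and masses are not known exactly. Their poses are not given: they have to be found in the camera images.
- board: Fixed plywood board 220 x 280 x 12 mm (x, y, z); origin: centre of its underside. Centred and square on it: a grey control box, 170 (x) x 150 mm (y), with a white lid, its flat top 62 mm above the box's underside, with an upstanding rim. The feet under the box are screwed out differently each time, unmeasured: its underside is 6 to 24 mm above the board. A black clip sits near each corner, on the +y and -y sides.
- under_a (a point): Point on the board's top straight below the middle of clip a's hinge pin (the +x +y corner in the board's frame; diagonally opposite clip c). The pin lies along the board's x, 78 to 96 mm above this point (not measured: feel for it), 72 mm above the box's underside. Closed, the clip reaches from the pin towards the board's -y (inward, over the lid).
- under_b (a point): Point on the board's top straight below the middle of clip b's hinge pin (the +x -y corner in the board's frame; diagonally opposite clip d). The pin lies along the board's x, 78 to 96 mm above this point (not measured: feel for it), 72 mm above the box's underside. Closed, the clip reaches from the pin towards the board's +y (inward, over the lid).
- under_c (a point): Point on the board's top straight below the middle of clip c's hinge pin (the -x -y corner in the board's frame; diagonally opposite clip a). The pin lies along the board's x, 78 to 96 mm above this point (not measured: feel for it), 72 mm above the box's underside. Closed, the clip reaches from the pin towards the board's +y (inward, over the lid).
- under_d (a point): Point on the board's top straight below the middle of clip d's hinge pin (the -x +y corner in the board's frame; diagonally opposite clip b). The pin lies along the board's x, 78 to 96 mm above this point (not measured: feel for it), 72 mm above the box's underside. Closed, the clip reaches from the pin towards the board's -y (inward, over the lid).
- clip_a (a joint): Clip a's angle (rad): 0 = level on the lid, snapped home; 1.57 = upright; 2.1 = leaning outward (limit). Starts at 1.45 to 2.0; stiff, stays where left. Black plate 30 mm wide (along the pin), 5 mm thick; closed it reaches 48 mm inward of the pin, its upper face 9 mm above the pin. All four clips are alike.
- clip_b (a joint): Clip b's angle, as for clip a. Below about 0.35 rad the clip's springy hooked lip rides on the lid's rim: pressed straight down about 30 mm inward of the pin it resists with 5 to 10 N, gives way at about 0.1 rad (the fingers then about 3 mm above its end) and pulls itself down to 0, against a hard stop, and stays. Let go before that, it stays open.
- clip_c (a joint): Clip c's angle (rad), as for clips a and b: 0 = snapped home, 1.57 = upright.
- clip_d (a joint): Clip d's angle (rad), as for clips a and b: 0 = snapped home, 1.57 = upright.
- flask_mid (a point): Loose conical glass flask, 72 mm across the foot, 112 mm tall, beyond the board's +x edge; point half-way up. Bystander.
- bottle_mid (a point): Loose square white plastic bottle with a screw cap, 45 x 45 x 99 mm, beyond the board's +x edge; point half-way up. Bystander.
- driver_grip (a point): Loose screwdriver lying beside the board's +y edge; point on its handle. Bystander.

How it is judged:
On the way, in this order (a step that is already met when the one before it is completed fails the run):
1. one clip is snapped home (value of joint any of clip_a, clip_b, clip_c, clip_d below 0.08 rad), for 0.2 s.
2. the clip diagonally opposite is snapped home too ((value of joint each of clip_a, clip_c below 0.08 rad or value of joint each of clip_b, clip_d below 0.08 rad)), for 0.2 s.
3. a third clip is snapped home ((value of joint each of clip_a, clip_b, clip_c below 0.08 rad or value of joint each of clip_b, clip_c, clip_d below 0.08 rad or value of joint each of clip_c, clip_d, clip_a below 0.08 rad or value of joint each of clip_d, clip_a, clip_b below 0.08 rad)), for 0.2 s.
4. all four clips are snapped home (value of joint each of clip_a, clip_b, clip_c, clip_d below 0.08 rad), for 0.2 s.
At the end, for the whole second after the job is handed in: All four clips are snapped home (each at less than 0.08 rad from level) and at rest (all of step 4 and velocity of joint clip_a between -0.2 and 0.2 rad/s and velocity of joint clip_b between -0.2 and 0.2 rad/s and velocity of joint clip_c between -0.2 and 0.2 rad/s and velocity of joint clip_d between -0.2 and 0.2 rad/s); the robot touches nothing.
It fails at once if two clips of the same side or end are snapped home while the other two are open (not opposite corners) ((value of joint each of clip_a, clip_b below 0.08 rad and not (value of joint clip_c below 0.08 rad) and not (value of joint clip_d below 0.08 rad)) or (value of joint each of clip_b, clip_c below 0.08 rad and not (value of joint clip_a below 0.08 rad) and not (value of joint clip_d below 0.08 rad)) or (value of joint each of clip_c, clip_d below 0.08 rad and not (value of joint clip_a below 0.08 rad) and not (value of joint clip_b below 0.08 rad)) or (value of joint each of clip_d, clip_a below 0.08 rad and not (value of joint clip_b below 0.08 rad) and not (value of joint clip_c below 0.08 rad))).
It fails at once if the robot presses on something with more than 30 N (contact force between any of the fingers, the arm and anything else above 30 N).
It fails at once if the flask is moved by more than 15 mm (distance of flask_mid from where it was at the start of the episode above 0.015 m).
It fails at once if the bottle is moved by more than 15 mm (distance of bottle_mid from where it was at the start of the episode above 0.015 m).
It fails at once if the screwdriver is moved by more than 15 mm (distance of driver_grip from where it was at the start of the episode above 0.015 m).
It also fails if it takes over 70 s, if anything falls off the work surface, if the arm or the gripper's body presses on something with over 40 N, if the wrist force passes 120 N, or if a joint passes its speed limit or range.

## Robot

A 6-joint arm with a two-finger parallel gripper is mounted at the origin on the work surface. World frame = base frame: x ahead of the robot, y to its left, z up, the work surface at z = 0. Lengths are in m, angles in rad, forces in N, time in s.
With the tool pointing down it reaches from about 0.325 to 0.925 m from the base axis. Payload 3.1 kg.
Tool frame: the origin (TCP) lies at the very end of the fingers, on their centre line; the grasp point (between the pads) lies manip.grip_point_offset behind it (manip.grip_point_offset is the distance from the TCP to the grasp point, in m); z points along the fingers, y is the line along which they close (so a half turn about z gives the same grasp; the last joint's range is limited). The gripper opens to 85 mm and grips with 20 to 120 N. Pads are 22 mm wide; open, the fingers measure 114 mm over their backs; the gripper's body (76 mm by 85 mm) begins 54 mm behind the grasp point. The pads swing forward as they close: fully open they stand 13 mm farther back than shut.
Start: joints at [1.093, 0.217, 1.613, -0, 1.311, -0.112], TCP at [0.224, 0.584, 0.231] pointing down, gripper open.
Joint ranges: [-2.75, 2.75], [-0.78, 2.1], [0.31, 2.55], [-1.13, 4.27], [0.13, 2.63], [-2.58, 2.58]. Speed limits (rad/s): [2.79, 2.79, 3.14, 3.14, 3.14, 3.14].

## Interface

Orientations are given as a unit quaternion [x, y, z, w].
In Python, from bench import manip gives the robot as it stands.
- The arm moves only by the tool send_rows, never from a script. Its argument "plan" is a list of rows, each a list of 3 entries, a list of its own where there are three numbers: the shift along the tool's x, y, z in m, then the turn, a rotation vector about the tool's x, y, z in degrees, then the finger opening in m, from 0 to 0.0854. A call has exactly 8 rows; each row is the pose to reach, as a shift and turn from the pose commanded when the call began, along the tool's axes at that moment; what a row does not reach only later rows make up. A row lasts 1/8 s, in which the tool goes at most 62.5 mm and 10.7 degrees, less where a joint would pass 70% of its speed; a pose out of reach is approached as far as the arm can. A call with a gripper value outside its range is refused whole. The fingers move at their own pace and stop on an object; "force" is the grip in N (left out, the last holds). Time passes only in rows, so rows that repeat a pose let the fingers close, or fill a call up. It gives the time, the measured TCP pose, the force, the opening and the grip force at its end, in the units of the state.
- manip.read_state(): the state, without advancing time (a new reading comes with each control period).
- manip.grab_frame(name): name is "scene" or "top" or "wrist"; returns (picture, depth): 400x640x3 uint8, red, green, blue; 400x640 float32, m along the optical axis (not along the pixel's ray), 0 where there is no reading.
- manip.calibration(name): a dict with "intrinsics" (3x3 intrinsics, pixels), "world_to_cam" (4x4, takes a point from world to camera coordinates). Camera axes: x right, y up, looking along -z (the intrinsics and any distortion apply to the point x, -y, -z); pixel columns grow to the right and rows downward; lengths in m; the calibration is good to about 2 mm. A picture is of the moment at which its call begins: read the wrist's pose just before it. calibration takes no time and is no camera call; for the wrist camera it gives the pose at the moment of the call.
- manip.finish_job(): hands the job in; it is judged then, once.
The state is a dict: "clock": time; "joint_pos": joint angles; "dq": joint speeds; "effort": joint torques, N m; "tool_pos": TCP position; "tcp_rot": TCP orientation; "wrist_force": force on the tool from outside, world axes, zero at the start; "torque": the same for the moment, N m; "opening": finger opening in m; "grip_force": force on a finger pad.
Only numpy, scipy, OpenCV 4.12 (cv2) and the standard library are available. Lean on these libraries where they do the work, as an engineer would, in place of code of your own. Each camera call takes 0.05 s, during which the arm holds its last target. There are 200 camera calls.

## Working session

There is one attempt and no reset: what is moved stays moved. The work goes in short steps, Python scripts to look and compute and a tool call to move; the robot and the scene stay as the last step left them, time stands still between calls to the robot, and variables do not carry over. Pictures are saved under pics/ and viewed, at most 10 in all, crops included, and the job is handed in when it is done.

Besides the shell and the picture viewer there is one more tool, called after "Call:" as name(argument=value, ...), one argument or row to a line, values as JSON. send_rows: Moves the arm, as the interface text tells. Its arguments: {"type":"object","properties":{"plan":{"type":"array"},"force":{"type":"number"}},"required":["plan"]}

```bash
mkdir -p pics
cat > h.py <<'E'
import numpy as np,cv2
from bench import manip
def world(name,d):
    c=manip.calibration(name);K=np.array(c["intrinsics"]);T=np.linalg.inv(np.array(c["world_to_cam"]))
    v,u=np.mgrid[0:d.shape[0],0:d.shape[1]]
    P=np.stack([(u-K[0,2])/K[0,0]*d,-(v-K[1,2])/K[1,1]*d,-d],-1)
    return P@T[:3,:3].T+T[:3,3]
E
python3 - <<'E'
from h import *
s=manip.read_state();print(s, manip.grip_point_offset)
for n in("top","scene"):
    p,d=manip.grab_frame(n);np.savez("pics/%s.npz"%n,p=p,d=d);cv2.imwrite("pics/%s.png"%n,p[...,::-1])
    c=manip.calibration(n);print(n,c,np.mean(d>0))
E
```

```text
{'clock': 0.0, 'joint_pos': array([ 1.09280748e+00,  2.17730064e-01,  1.61496823e+00,  4.93242717e-05,
        1.31131131e+00, -1.12179190e-01]), 'dq': array([-0.00046469,  0.00142165, -0.00057167, -0.00088921, -0.00067984,
       -0.00225934]), 'effort': array([-9.75203875e-06, -3.96833646e+01, -3.03856087e+01, -2.29931647e-04,
        9.61285987e-03,  1.48586696e-05]), 'tool_pos': array([0.2231334 , 0.58291919, 0.22996543]), 'tcp_rot': array([ 1.81892829e-01,  9.83317618e-01, -1.14931102e-03, -3.74247578e-04]), 'wrist_force': array([-0.17888899, -0.64631985,  0.27410055]), 'torque': array([-0.03550942, -0.03201537, -0.00868478]), 'grip_force': 0.0, 'opening': 0.08531605986408215} 0.0187
top {'intrinsics': array([[367.6815031 ,   0.        , 319.34335391],
       [  0.        , 367.6815031 , 191.55078318],
       [  0.        ,   0.        ,   1.        ]]), 'world_to_cam': array([[ 0.02519681, -0.99849636,  0.04868415,  0.02254179],
       [ 0.98582512,  0.03289859,  0.16451907, -0.63589251],
       [-0.16587333,  0.0438487 ,  0.98517173, -0.74625299],
       [ 0.        ,  0.        ,  0.        ,  1.        ]])} 0.99592578125
scene {'intrinsics': array([[441.69143986,   0.        , 329.76889476],
       [  0.        , 441.69143986, 205.21129517],
       [  0.        ,   0.        ,   1.        ]]), 'world_to_cam': array([[ 0.18426029,  0.98280284,  0.01211326, -0.17334872],
       [-0.77476668,  0.13765108,  0.61708085,  0.41735755],
       [ 0.60480141, -0.12308844,  0.78680652, -1.43053005],
       [ 0.        ,  0.        ,  0.        ,  1.        ]])} 0.99595703125
```

View pics/top.png

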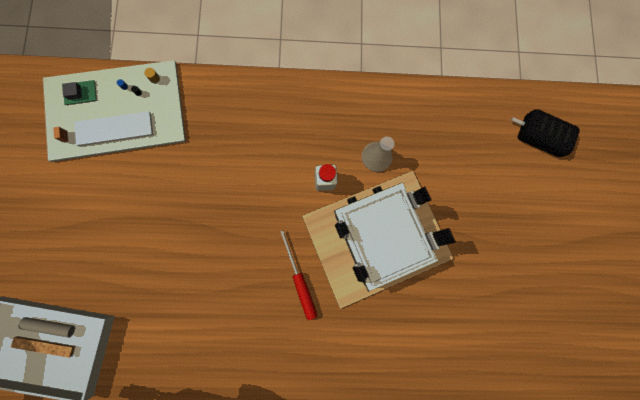

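View pics/scene.png

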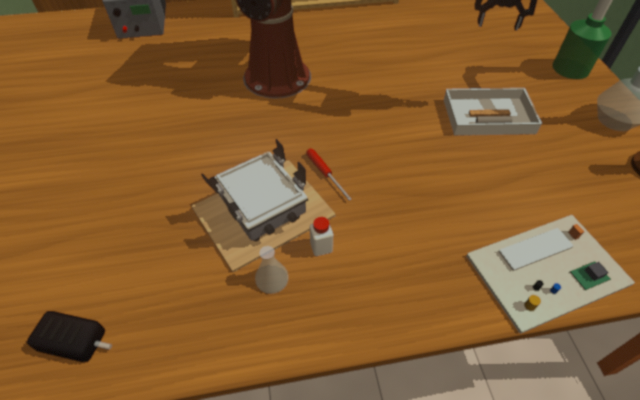

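The top view shows the board around (378,240) px, with the flask and bottle on its +x side and the screwdriver on its +y side. The clips are at a (342,230), d (361,273), b (422,196) and c (443,237).

Run:
```python
from h import *
for n in("top","scene"):
    f=np.load("pics/%s.npz"%n);p=f["p"];d=f["d"];W=world(n,d)
    hsv=cv2.cvtColor(p,cv2.COLOR_RGB2HSV)
    Z=W[...,2]
    print(n,"table z",np.median(Z[300:340,380:600]) if n=="top" else np.median(Z[100:140,60:180]))
    roi=np.zeros(Z.shape,bool)
    if n=="top": roi[165:312,298:460]=1
    else: roi[135:270,185:340]=1
    # lid
    m=roi&(hsv[...,1]<40)&(hsv[...,2]>140)&(Z>.06)&(Z<.13)
    k,l,st,ce=cv2.connectedComponentsWithStats(m.astype(np.uint8));i=1+st[1:,4].argmax();L=l==i
    q=W[L];r=cv2.minAreaRect((q[:,:2]*1000).astype(np.float32));print("lid",r,"z",np.percentile(q[:,2],[5,25,50,75,95]),L.sum())
    # board
    b=roi&(abs(Z-.012)<.006)&(hsv[...,1]>40)&(W[...,0]>0)
    hb=hsv[b];print("brd z",np.median(Z[b]))
    b2=roi&(abs(Z-.012)<.008)&(hsv[...,2]>170)&(hsv[...,1]<170)
    k,l,st,ce=cv2.connectedComponentsWithStats(b2.astype(np.uint8));i=1+st[1:,4].argmax();b2=l==i
    q=W[b2];print("board",cv2.minAreaRect((q[:,:2]*1000).astype(np.float32)),np.median(q[:,2]),b2.sum())
    # black clips
    c=roi&(hsv[...,2]<55)&(Z>.085)
    k,l,st,ce=cv2.connectedComponentsWithStats(c.astype(np.uint8))
    for i in range(1,k):
        if st[i,4]>25:
            q=W[l==i];print("clip px",ce[i].round(),st[i,4],"mean",q.mean(0).round(3),"min",np.percentile(q,3,0).round(3),"max",np.percentile(q,97,0).round(3))
```

```text
top table z 0.000814603008356618
lid ((542.6926879882812, -94.36458587646484), (172.18092346191406, 153.5421905517578), 24.024051666259766) z [0.09682703 0.09805177 0.09904471 0.10014651 0.10911037] 5281
brd z 0.012935796715716041
board ((556.8017578125, 6.159934997558594), (111.85338592529297, 107.45478820800781), 22.594011306762695) 0.012999679919101559 1437
clip px [421. 196.] 200 mean [ 0.618 -0.155  0.139] min [ 0.607 -0.164  0.129] max [ 0.631 -0.142  0.157]
clip px [342. 229.] 135 mean [0.549 0.001 0.141] min [ 0.536 -0.011  0.122] max [0.561 0.012 0.158]
clip px [444. 237.] 260 mean [ 0.54  -0.197  0.137] min [ 0.526 -0.209  0.117] max [ 0.553 -0.183  0.153]
clip px [361. 273.] 163 mean [ 0.468 -0.035  0.144] min [ 0.455 -0.048  0.116] max [ 0.48  -0.026  0.158]
scene table z -0.001278956943897902
lid ((547.7999267578125, -90.24574279785156), (167.17599487304688, 153.8006134033203), 23.50394058227539) z [0.09490821 0.09637066 0.0974419  0.09879417 0.10732712] 3147
brd z 0.011337725689808287
board ((554.0556030273438, -6.5139312744140625), (81.50621032714844, 125.57002258300781), 24.94659423828125) 0.01153153283202546 441
clip px [279. 151.] 74 mean [ 0.475 -0.035  0.135] min [ 0.466 -0.044  0.114] max [ 0.484 -0.028  0.156]
clip px [301. 174.] 93 mean [0.556 0.004 0.136] min [ 0.545 -0.005  0.115] max [0.564 0.011 0.154]
clip px [212. 183.] 56 mean [ 0.543 -0.192  0.13 ] min [ 0.532 -0.199  0.112] max [ 0.557 -0.185  0.147]
clip px [232. 210.] 40 mean [ 0.661 -0.148  0.173] min [ 0.617 -0.156  0.115] max [ 1.121 -0.078  0.749]
```

Call:
send_rows(
  plan=[
    [[-0.03,-0.024,0.0],[0,0,9],0.0],
    [[-0.07,-0.057,0.0],[0,0,18],0.0],
    [[-0.11,-0.09,0.0],[0,0,27],0.0],
    [[-0.15,-0.122,0.0],[0,0,36],0.0],
    [[-0.19,-0.155,0.01],[0,0,45.3],0.0],
    [[-0.23,-0.187,0.02],[0,0,45.3],0.0],
    [[-0.27,-0.22,0.03],[0,0,45.3],0.0],
    [[-0.31,-0.252,0.03],[0,0,45.3],0.0],
  ],
  force=40,
)

```text
clock: 1.1
tool_pos: [0.4224, 0.2355, 0.1998]
tcp_rot: [0.547, 0.837, -0.001, -0.001]
wrist_force: [0.2, -0.3, 0.3]
opening: -0.0002
grip_force: 0.0
```

```bash
cat >> h.py <<'E'
O=np.array([.545,-.0925]);A=np.radians(23.7);ex=np.array([np.cos(A),np.sin(A)]);ey=np.array([-ex[1],ex[0]])
from scipy.spatial.transform import Rotation as R
def bd(p): return np.r_[(p[:2]-O)@ex,(p[:2]-O)@ey,p[2]]
def rel(bx,by,z):
    s=manip.read_state();w=np.r_[O+bx*ex+by*ey,z]
    return R.from_quat(s["tcp_rot"]).inv().apply(w-s["tool_pos"]).round(4)
def st():
    s=manip.read_state();print(s["clock"],bd(s["tool_pos"]).round(4),s["wrist_force"].round(1),R.from_quat(s["tcp_rot"]).as_matrix().round(3).tolist())
E
python3 -c "
from h import *
st();print(rel(.044,.138,.15))"
```

```text
1.1 [0.0195 0.3496 0.1998] [ 0.2 -0.3  0.3] [[-0.403, 0.915, -0.002], [0.915, 0.403, -0.001], [0.0, -0.003, -1.0]]
[-0.2116  0.0244  0.0497]
```

Call:
send_rows(
  plan=[
    [[-0.04,0.005,0.01],[0,0,0],0],
    [[-0.085,0.01,0.02],[0,0,0],0],
    [[-0.13,0.015,0.03],[0,0,0],0],
    [[-0.17,0.02,0.04],[0,0,0],0],
    [[-0.2,0.024,0.055],[0,0,0],0],
    [[-0.21,0.024,0.06],[0,0,0],0],
    [[-0.21,0.024,0.06],[0,0,0],0],
    [[-0.21,0.024,0.06],[0,0,0],0],
  ],
)

```text
clock: 2.1
tool_pos: [0.5291, 0.0559, 0.1416]
tcp_rot: [0.546, 0.838, 0.0, -0.0]
wrist_force: [-0.7, 0.0, 0.1]
opening: -0.0002
grip_force: 0.0
```

```bash
python3 -c "
from h import *
st()
a,_=manip.grab_frame('top');b,_=manip.grab_frame('scene')
cv2.imwrite('pics/v1.png',np.hstack([cv2.resize(a[160:320,290:470],(400,356)),cv2.resize(b[110:260,180:340],(400,356))])[...,::-1])"
```

```text
2.1 [0.0451 0.1423 0.1416] [-0.7  0.   0.1] [[-0.404, 0.915, 0.0], [0.915, 0.404, 0.0], [0.0, 0.0, -1.0]]
```

View pics/v1.png

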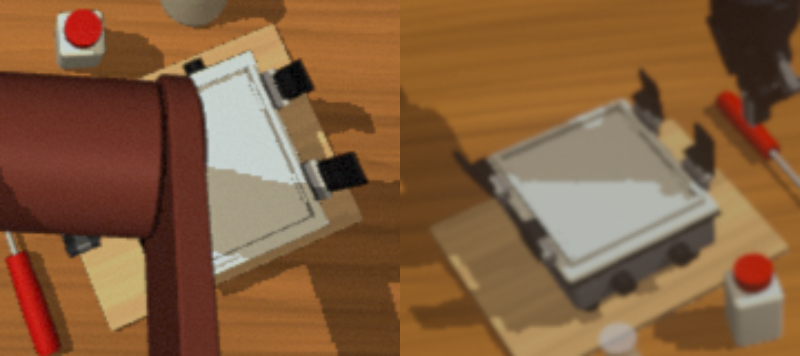

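Call:
send_rows(
  plan=[
    [[-0.02,0,0],[0,0,0],0],
    [[-0.035,0,0],[0,0,0],0],
    [[-0.047,0,-0.001],[0,0,0],0],
    [[-0.056,0,-0.002],[0,0,0],0],
    [[-0.064,0,-0.002],[0,0,0],0],
    [[-0.071,0,0],[0,0,0],0],
    [[-0.077,0,0.002],[0,0,0],0],
    [[-0.081,0,0.004],[0,0,0],0],
  ],
)

```text
clock: 3.2
tool_pos: [0.5621, -0.0195, 0.137]
tcp_rot: [0.547, 0.837, -0.0, -0.0]
wrist_force: [0.5, 0.7, 0.4]
opening: 0.0001
grip_force: 0.1
```

```bash
python3 -c "
from h import *
st()"
```

```text
3.2 [0.045 0.06  0.137] [0.5 0.7 0.4] [[-0.403, 0.915, -0.0], [0.915, 0.403, -0.0], [0.0, -0.0, -1.0]]
```

Call:
send_rows(
  plan=[
    [[-0.003,0,0.002],[0,0,0],0],
    [[-0.006,0,0.004],[0,0,0],0],
    [[-0.009,0,0.006],[0,0,0],0],
    [[-0.012,0,0.008],[0,0,0],0],
    [[-0.012,0,0.009],[0,0,0],0],
    [[-0.012,0,0.01],[0,0,0],0],
    [[-0.012,0,0.011],[0,0,0],0],
    [[-0.012,0,0.011],[0,0,0],0],
  ],
)

```text
clock: 4.2
tool_pos: [0.5672, -0.0306, 0.1269]
tcp_rot: [0.546, 0.838, -0.0, 0.001]
wrist_force: [-2.6, 1.7, 5.7]
opening: 0.0001
grip_force: 2.6
```

```bash
python3 -c "
from h import *
st()
b,_=manip.grab_frame('scene')
cv2.imwrite('pics/v2.png',cv2.resize(b[110:260,180:340],(640,600))[...,::-1])"
```

```text
4.2 [0.0452 0.0478 0.1269] [-2.6  1.7  5.7] [[-0.403, 0.915, 0.001], [0.915, 0.403, -0.001], [-0.001, 0.0, -1.0]]
```

View pics/v2.png

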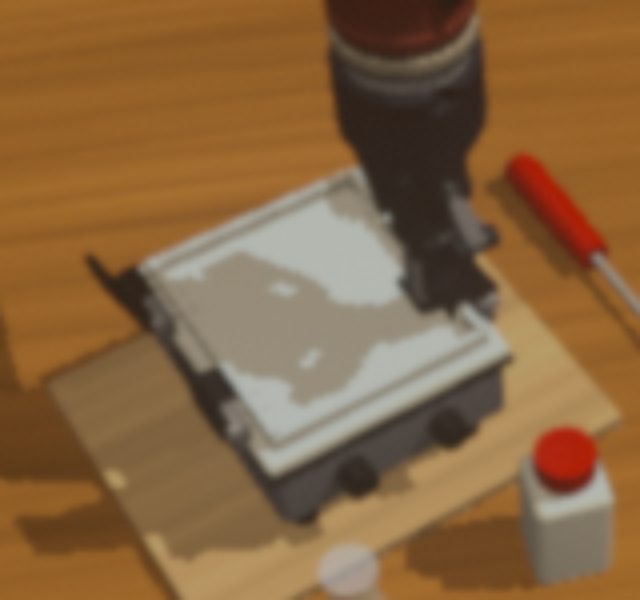

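The fingers, at about (440,290), hold clip a folded over the rim. The 5.7 N upward force means the lip is riding on it.

Call:
send_rows(
  plan=[
    [[0,0,0.0006],[0,0,0],0],
    [[0,0,0.0012],[0,0,0],0],
    [[0,0,0.0018],[0,0,0],0],
    [[0,0,0.0024],[0,0,0],0],
    [[0,0,0.003],[0,0,0],0],
    [[0,0,0.0036],[0,0,0],0],
    [[0,0,0.004],[0,0,0],0],
    [[0,0,0.004],[0,0,0],0],
  ],
)

```text
clock: 5.25
tool_pos: [0.5678, -0.0314, 0.123]
tcp_rot: [0.546, 0.837, -0.0, 0.002]
wrist_force: [-1.4, -2.7, 4.3]
opening: -0.0001
grip_force: 2.2
```

Call:
send_rows(
  plan=[
    [[0,0,0.0005],[0,0,0],0],
    [[0,0,0.001],[0,0,0],0],
    [[0,0,0.0015],[0,0,0],0],
    [[0,0,0.002],[0,0,0],0],
    [[0,0,0.0025],[0,0,0],0],
    [[0,0,0.003],[0,0,0],0],
    [[0,0,0.003],[0,0,0],0],
    [[0,0,0.003],[0,0,0],0],
  ],
)

```text
clock: 6.25
tool_pos: [0.5669, -0.0302, 0.1193]
tcp_rot: [0.547, 0.837, 0.0, -0.0]
wrist_force: [-0.1, 0.4, 1.0]
opening: 0.0002
grip_force: 0.0
```

Call:
send_rows(
  plan=[
    [[0,0,-0.04],[0,0,0],0],
    [[0,0,-0.075],[0,0,0],0],
    [[-0.045,-0.02,-0.075],[0,0,0],0],
    [[-0.095,-0.044,-0.075],[0,0,0],0],
    [[-0.145,-0.067,-0.075],[0,0,0],0],
    [[-0.193,-0.089,-0.075],[0,0,0],0],
    [[-0.193,-0.089,-0.06],[0,0,0],0],
    [[-0.193,-0.089,-0.045],[0,0,0],0],
  ],
)

```text
clock: 7.25
tool_pos: [0.5628, -0.2424, 0.1633]
tcp_rot: [0.547, 0.837, 0.0, -0.0]
wrist_force: [-0.6, 0.4, -0.7]
opening: 0.0001
grip_force: 0.0
```

```bash
cat >> h.py <<'E'
def clips(n):
    p,d=manip.grab_frame(n);W=world(n,d);hsv=cv2.cvtColor(p,cv2.COLOR_RGB2HSV)
    q=W[(hsv[...,2]<60)&(W[...,2]>.1)&(W[...,2]<.162)]
    B=np.c_[(q[:,:2]-O)@ex,(q[:,:2]-O)@ey,q[:,2]]
    for k,x,y in(("a",1,1),("b",1,-1),("c",-1,-1),("d",-1,1)):
        m=(abs(B[:,0]-.044*x)<.022)&(B[:,1]*y>.025)&(B[:,1]*y<.12);c=B[m]
        if len(c): print(n,k,len(c),np.percentile(c,5,0).round(3),np.percentile(c,95,0).round(3))
E
python3 -c "
from h import *
st();clips('scene');clips('top')"
```

```text
7.25 [-0.044  -0.1444  0.1633] [-0.6  0.4 -0.7] [[-0.402, 0.916, -0.0], [0.916, 0.402, 0.001], [0.001, 0.0, -1.0]]
scene a 138 [0.035 0.04  0.114] [0.055 0.078 0.119]
scene b 75 [ 0.038 -0.094  0.12 ] [ 0.06  -0.078  0.155]
scene c 65 [-0.052 -0.102  0.111] [-0.032 -0.083  0.15 ]
scene d 78 [-0.051  0.073  0.116] [-0.031  0.085  0.154]
top a 358 [0.029 0.038 0.116] [0.054 0.083 0.12 ]
top b 205 [ 0.03  -0.093  0.129] [ 0.055 -0.076  0.156]
top c 269 [-0.06  -0.103  0.116] [-0.034 -0.08   0.152]
top d 165 [-0.06   0.072  0.118] [-0.035  0.089  0.158]
```

Call:
send_rows(
  plan=[
    [[0.01,0,0.022],[0,0,0],0],
    [[0.027,0,0.022],[0,0,0],0],
    [[0.042,0,0.021],[0,0,0],0],
    [[0.053,0,0.02],[0,0,0],0],
    [[0.062,0,0.02],[0,0,0],0],
    [[0.07,0,0.021],[0,0,0],0],
    [[0.076,0,0.023],[0,0,0],0],
    [[0.08,0,0.025],[0,0,0],0],
  ],
)

```text
clock: 8.35
tool_pos: [0.5307, -0.1693, 0.1391]
tcp_rot: [0.547, 0.837, 0.0, -0.0]
wrist_force: [0.5, -0.0, 0.6]
opening: 0.0003
grip_force: 0.1
```

Call:
send_rows(
  plan=[
    [[0.004,0,0.003],[0,0,0],0],
    [[0.008,0,0.005],[0,0,0],0],
    [[0.011,0,0.007],[0,0,0],0],
    [[0.013,0,0.009],[0,0,0],0],
    [[0.013,0,0.011],[0,0,0],0],
    [[0.013,0,0.012],[0,0,0],0],
    [[0.013,0,0.013],[0,0,0],0],
    [[0.013,0,0.013],[0,0,0],0],
  ],
)

```text
clock: 9.35
tool_pos: [0.5254, -0.1569, 0.1273]
tcp_rot: [0.547, 0.837, 0.0, -0.001]
wrist_force: [-2.8, 1.7, 7.7]
opening: -0.0001
grip_force: 3.2
```

```bash
python3 -c "
from h import *
st();clips('scene')"
```

```text
9.35 [-0.0438 -0.0511  0.1273] [-2.8  1.7  7.7] [[-0.402, 0.915, -0.001], [0.915, 0.402, 0.002], [0.002, -0.0, -1.0]]
scene a 139 [0.036 0.04  0.114] [0.056 0.078 0.119]
scene b 79 [ 0.038 -0.094  0.117] [ 0.06  -0.078  0.155]
scene c 156 [-0.054 -0.083  0.116] [-0.029 -0.047  0.152]
scene d 83 [-0.053  0.073  0.117] [-0.031  0.085  0.153]
```

Contact on clip c's lip. Pressing to about .119, as for clip a.

Call:
send_rows(
  plan=[
    [[0,0,0.0006],[0,0,0],0],
    [[0,0,0.0012],[0,0,0],0],
    [[0,0,0.0018],[0,0,0],0],
    [[0,0,0.0024],[0,0,0],0],
    [[0,0,0.003],[0,0,0],0],
    [[0,0,0.0036],[0,0,0],0],
    [[0,0,0.0042],[0,0,0],0],
    [[0,0,0.0042],[0,0,0],0],
  ],
)

```text
clock: 10.4
tool_pos: [0.5256, -0.1564, 0.1226]
tcp_rot: [0.547, 0.837, 0.001, -0.001]
wrist_force: [-1.0, 3.1, 5.1]
opening: 0.0002
grip_force: 2.2
```

Call:
send_rows(
  plan=[
    [[0,0,0.0005],[0,0,0],0],
    [[0,0,0.001],[0,0,0],0],
    [[0,0,0.0015],[0,0,0],0],
    [[0,0,0.002],[0,0,0],0],
    [[0,0,0.0025],[0,0,0],0],
    [[0,0,0.003],[0,0,0],0],
    [[0,0,0.003],[0,0,0],0],
    [[0,0,0.003],[0,0,0],0],
  ],
)

```text
clock: 11.4
tool_pos: [0.5256, -0.1577, 0.1191]
tcp_rot: [0.547, 0.837, -0.0, 0.0]
wrist_force: [0.1, 0.0, -0.8]
opening: -0.0002
grip_force: 0.0
```

Call:
send_rows(
  plan=[
    [[0,0,-0.04],[0,0,0],0],
    [[0,0,-0.075],[0,0,0],0],
    [[-0.03,0.03,-0.075],[0,0,0],0],
    [[-0.06,0.06,-0.075],[0,0,0],0],
    [[-0.093,0.089,-0.075],[0,0,0],0],
    [[-0.093,0.089,-0.06],[0,0,0],0],
    [[-0.093,0.089,-0.04],[0,0,0],0],
    [[-0.093,0.089,-0.022],[0,0,0],0],
  ],
)

```text
clock: 12.4
tool_pos: [0.6427, -0.206, 0.1387]
tcp_rot: [0.546, 0.837, -0.0, -0.002]
wrist_force: [0.4, -0.7, -0.6]
opening: -0.0001
grip_force: 0.0
```

```bash
python3 -c "
from h import *
st();clips('scene')"
```

```text
12.4 [ 0.0439 -0.1432  0.1387] [ 0.4 -0.7 -0.6] [[-0.403, 0.915, -0.003], [0.915, 0.403, 0.001], [0.002, -0.002, -1.0]]
scene a 93 [0.036 0.042 0.114] [0.056 0.077 0.119]
scene b 78 [ 0.038 -0.095  0.117] [ 0.06  -0.078  0.155]
scene c 161 [-0.055 -0.082  0.114] [-0.033 -0.042  0.119]
scene d 75 [-0.05   0.074  0.119] [-0.032  0.085  0.155]
```

Call:
send_rows(
  plan=[
    [[0.01,0,0],[0,0,0],0],
    [[0.027,0,0],[0,0,0],0],
    [[0.042,0,-0.001],[0,0,0],0],
    [[0.053,0,-0.002],[0,0,0],0],
    [[0.062,0,-0.002],[0,0,0],0],
    [[0.07,0,-0.001],[0,0,0],0],
    [[0.076,0,0.001],[0,0,0],0],
    [[0.08,0,0.003],[0,0,0],0],
  ],
)

```text
clock: 13.45
tool_pos: [0.6121, -0.1334, 0.1378]
tcp_rot: [0.547, 0.837, -0.0, -0.0]
wrist_force: [0.0, 0.4, -0.9]
opening: 0.0003
grip_force: 0.2
```

Call:
send_rows(
  plan=[
    [[0.004,0,0.003],[0,0,0],0],
    [[0.008,0,0.005],[0,0,0],0],
    [[0.011,0,0.007],[0,0,0],0],
    [[0.013,0,0.009],[0,0,0],0],
    [[0.013,0,0.01],[0,0,0],0],
    [[0.013,0,0.011],[0,0,0],0],
    [[0.013,0,0.012],[0,0,0],0],
    [[0.013,0,0.012],[0,0,0],0],
  ],
)

```text
clock: 14.45
tool_pos: [0.6072, -0.1217, 0.1271]
tcp_rot: [0.547, 0.837, 0.0, -0.0]
wrist_force: [-1.7, -0.7, 5.8]
opening: 0.0003
grip_force: 2.9
```

```bash
python3 -c "
from h import *
st();clips('scene')"
```

```text
14.45 [ 0.0452 -0.0517  0.1271] [-1.7 -0.7  5.8] [[-0.402, 0.915, -0.0], [0.915, 0.402, 0.001], [0.001, 0.0, -1.0]]
scene a 146 [0.035 0.039 0.114] [0.055 0.078 0.119]
scene b 179 [ 0.035 -0.085  0.115] [ 0.06  -0.048  0.147]
scene c 140 [-0.056 -0.083  0.114] [-0.033 -0.049  0.118]
scene d 84 [-0.053  0.073  0.117] [-0.031  0.085  0.155]
```

Call:
send_rows(
  plan=[
    [[0,0,0.0006],[0,0,0],0],
    [[0,0,0.0012],[0,0,0],0],
    [[0,0,0.0018],[0,0,0],0],
    [[0,0,0.0024],[0,0,0],0],
    [[0,0,0.003],[0,0,0],0],
    [[0,0,0.0036],[0,0,0],0],
    [[0,0,0.0042],[0,0,0],0],
    [[0,0,0.0042],[0,0,0],0],
  ],
)

```text
clock: 15.5
tool_pos: [0.6069, -0.1207, 0.1218]
tcp_rot: [0.547, 0.837, 0.001, -0.001]
wrist_force: [-1.3, 1.7, 2.7]
opening: 0.0002
grip_force: 1.5
```

Call:
send_rows(
  plan=[
    [[0,0,0.0005],[0,0,0],0],
    [[0,0,0.001],[0,0,0],0],
    [[0,0,0.0015],[0,0,0],0],
    [[0,0,0.002],[0,0,0],0],
    [[0,0,0.0025],[0,0,0],0],
    [[0,0,0.003],[0,0,0],0],
    [[0,0,0.003],[0,0,0],0],
    [[0,0,0.003],[0,0,0],0],
  ],
)

```text
clock: 16.5
tool_pos: [0.6071, -0.1218, 0.1189]
tcp_rot: [0.547, 0.837, 0.0, 0.0]
wrist_force: [-0.2, -0.4, 0.6]
opening: -0.0001
grip_force: 0.0
```

Call:
send_rows(
  plan=[
    [[0,0,-0.04],[0,0,0],0],
    [[0,0,-0.075],[0,0,0],0],
    [[0.045,-0.02,-0.075],[0,0,0],0],
    [[0.095,-0.044,-0.075],[0,0,0],0],
    [[0.145,-0.067,-0.075],[0,0,0],0],
    [[0.195,-0.089,-0.075],[0,0,0],0],
    [[0.195,-0.089,-0.05],[0,0,0],0],
    [[0.195,-0.089,-0.022],[0,0,0],0],
  ],
)

```text
clock: 17.5
tool_pos: [0.4476, 0.0214, 0.1416]
tcp_rot: [0.546, 0.838, 0.001, 0.002]
wrist_force: [-0.5, -0.4, 0.2]
opening: 0.0003
grip_force: 0.0
```

```bash
python3 -c "
from h import *
st();clips('scene')"
```

```text
17.5 [-0.0434  0.1434  0.1416] [-0.5 -0.4  0.2] [[-0.404, 0.915, 0.004], [0.915, 0.404, -0.0], [-0.002, 0.003, -1.0]]
scene a 152 [0.035 0.04  0.114] [0.056 0.079 0.119]
scene b 197 [ 0.035 -0.085  0.114] [ 0.056 -0.041  0.118]
scene c 174 [-0.055 -0.084  0.114] [-0.033 -0.042  0.118]
scene d 86 [-0.052  0.073  0.116] [-0.032  0.085  0.154]
```

Clips a, b and c are flat. Clip d is last.

Call:
send_rows(
  plan=[
    [[-0.01,0,0],[0,0,0],0],
    [[-0.027,0,0],[0,0,0],0],
    [[-0.042,0,-0.001],[0,0,0],0],
    [[-0.053,0,-0.002],[0,0,0],0],
    [[-0.062,0,-0.002],[0,0,0],0],
    [[-0.07,0,-0.001],[0,0,0],0],
    [[-0.076,0,0.001],[0,0,0],0],
    [[-0.08,0,0.003],[0,0,0],0],
  ],
)

```text
clock: 18.55
tool_pos: [0.4793, -0.0526, 0.1376]
tcp_rot: [0.547, 0.837, -0.0, -0.0]
wrist_force: [1.3, 0.1, 0.9]
opening: -0.0001
grip_force: 0.2
```

Call:
send_rows(
  plan=[
    [[-0.004,0,0.003],[0,0,0],0],
    [[-0.008,0,0.005],[0,0,0],0],
    [[-0.011,0,0.007],[0,0,0],0],
    [[-0.013,0,0.009],[0,0,0],0],
    [[-0.013,0,0.01],[0,0,0],0],
    [[-0.013,0,0.011],[0,0,0],0],
    [[-0.013,0,0.012],[0,0,0],0],
    [[-0.013,0,0.012],[0,0,0],0],
  ],
)

```text
clock: 19.55
tool_pos: [0.4849, -0.0646, 0.1266]
tcp_rot: [0.546, 0.838, -0.0, 0.001]
wrist_force: [-1.3, 1.1, 5.4]
opening: -0.0003
grip_force: 2.7
```

Call:
send_rows(
  plan=[
    [[0,0,0.0006],[0,0,0],0],
    [[0,0,0.0012],[0,0,0],0],
    [[0,0,0.0018],[0,0,0],0],
    [[0,0,0.0024],[0,0,0],0],
    [[0,0,0.003],[0,0,0],0],
    [[0,0,0.0036],[0,0,0],0],
    [[0,0,0.0042],[0,0,0],0],
    [[0,0,0.0042],[0,0,0],0],
  ],
)

```text
clock: 20.55
tool_pos: [0.4856, -0.0659, 0.1228]
tcp_rot: [0.546, 0.838, -0.001, 0.002]
wrist_force: [-1.7, -2.7, 4.8]
opening: 0.0
grip_force: 2.4
```

Call:
send_rows(
  plan=[
    [[0,0,0.0005],[0,0,0],0],
    [[0,0,0.001],[0,0,0],0],
    [[0,0,0.0015],[0,0,0],0],
    [[0,0,0.002],[0,0,0],0],
    [[0,0,0.0025],[0,0,0],0],
    [[0,0,0.003],[0,0,0],0],
    [[0,0,0.003],[0,0,0],0],
    [[0,0,0.003],[0,0,0],0],
  ],
)

```text
clock: 21.55
tool_pos: [0.4846, -0.0642, 0.1187]
tcp_rot: [0.547, 0.837, 0.0, -0.0]
wrist_force: [0.4, -0.4, -0.7]
opening: 0.0001
grip_force: 0.0
```

Call:
send_rows(
  plan=[
    [[0,0,-0.03],[0,0,0],0],
    [[0,0,-0.07],[0,0,0],0],
    [[0.05,0,-0.1],[0,0,0],0],
    [[0.1,0,-0.1],[0,0,0],0],
    [[0.15,0,-0.1],[0,0,0],0],
    [[0.15,0,-0.1],[0,0,0],0],
    [[0.15,0,-0.1],[0,0,0],0],
    [[0.15,0,-0.1],[0,0,0],0],
  ],
)

```text
clock: 22.55
tool_pos: [0.4247, 0.0722, 0.2188]
tcp_rot: [0.547, 0.837, -0.0, 0.0]
wrist_force: [0.0, -0.1, 0.4]
opening: 0.0
grip_force: 0.0
```

```bash
python3 -c "
from h import *
st();clips('scene');clips('top')"
```

```text
22.55 [-0.0439  0.1991  0.2188] [ 0.  -0.1  0.4] [[-0.401, 0.916, 0.0], [0.916, 0.401, -0.0], [-0.0, 0.0, -1.0]]
scene a 151 [0.035 0.04  0.114] [0.057 0.078 0.119]
scene b 202 [ 0.035 -0.085  0.114] [ 0.057 -0.041  0.118]
scene c 168 [-0.055 -0.083  0.114] [-0.033 -0.041  0.118]
scene d 136 [-0.055  0.039  0.114] [-0.034  0.079  0.119]
top a 358 [0.029 0.038 0.115] [0.054 0.083 0.12 ]
top b 344 [ 0.029 -0.083  0.116] [ 0.055 -0.038  0.12 ]
top c 360 [-0.06  -0.083  0.115] [-0.035 -0.038  0.12 ]
top d 382 [-0.061  0.037  0.116] [-0.035  0.082  0.12 ]
```

All four clips are level and the arm is clear.

```bash
python3 -c "
from bench import manip
print(manip.finish_job())"
```

```text
the job is handed in; nothing more can be done
None
```

All four lid clips snapped home in the order a, c, b, d; force readings peaked at about 8 N, camera depth showed all four level with the arm clear, and I handed the job in at about 23 s (no verdict was returned).

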